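Turn the shaving mirror over on its stand

ROBOT

A 7-joint arm with a two-finger parallel gripper is mounted at the origin on the work surface. World frame = base frame: x ahead of the robot, y to its left, z up, the work surface at z = 0. Lengths are in m, angles in rad, forces in N, time in s.
With the tool pointing down it reaches from about 0.4 to 0.85 m from the base axis. Payload 4.5 kg.
Tool frame: the origin (TCP) lies at the very end of the fingers, on their centre line; the grasp point (between the pads) lies 19 mm behind it (r.grip_depth is the distance from the TCP to the grasp point, in m); z points along the fingers, x is the direction in which the jaws open and shut, and the axes are right-handed (so a half turn about z gives the same grasp; the last joint's range is limited). The gripper opens to 88 mm and grips with 3 to 60 N. Pads are 18 mm wide; open, the fingers measure 123 mm over their backs; the gripper's body (75 mm by 187 mm) begins 45 mm behind the grasp point.
Start: joints at [1.341, 0.689, -0.195, 1.565, 0.157, 0.902, -0.215], TCP at [0.163, -0.603, 0.207] pointing down, gripper open.
Joint ranges: [-3.01, 3.01], [-0.46, 2.08], [-1.47, 1.51], [0.13, 2.56], [-1, 4.14], [0.04, 2.09], [-2.66, 2.66]. Speed limits (rad/s): [2.57, 2.57, 3.14, 3.14, 3.14, 3.14, 3.14].

INTERFACE

Orientations are given as a unit quaternion [x, y, z, w].
In Python, from plant import r gives the robot as it stands. The module is installed in compiled form; this text tells all that it offers.
- The arm moves only by the shell command python3 -m jog 'ROWS' [FORCE]. ROWS is JSON, a list of rows, each a list of 5 numbers: the shift along the tool's x, y, z in units of 1 m (1.0 is 1 m), then the turn about the tool's z in units of 360 degrees (1.0 is 360 degrees), then the closure, from 0 (fully open) to 1 (shut). In form: [[dx, dy, dz, yaw, fingers], ...]. A call has 1 to 20 rows; each row shifts and turns the commanded pose from where the row before left it, along the tool's axes as they then stand; what a row does not reach is not made up. A row lasts 1/10 s, in which the tool goes at most 50 mm and 8.59 degrees, less where a joint would pass 70% of its speed; a pose out of reach is approached as far as the arm can. A call with a number of a shift or a turn outside -1 to 1 is refused whole. A call with a gripper value outside its range is refused whole. The fingers move at their own pace and stop on an object; FORCE is the grip in N (left out, the last holds). Time passes only in rows, so rows that do not move let the fingers close. It gives the time, the measured TCP pose, the force and the opening at its end, in the units of the state.
- r.get_state(): the state, without advancing time (a new reading comes with each control period).
- r.snapshot(name): name is "side" or "top"; returns the picture (384x512x3 uint8, red, green, blue); there is no depth.
- r.get_calibration(name): a dict with "mtx" (3x3 intrinsics, pixels), "R" (3x3) and "t" (3): a world point X has camera coordinates R X + t. Camera axes: x right, y down, z forward; pixel columns grow to the right and rows downward; lengths in m; the calibration is good to about 2 mm. A picture is of the moment at which its call begins. get_calibration takes no time and is no camera call.
- r.finish_job(): hands the job in, once; it reports no verdict.
Trained networks look in the newest picture that a camera, given by its name, has taken for a name from the list of things; names that differ only in an ending like _2 or _b are one class to them, and where a whole thing is asked for, a point or a joint stands for the part that bears it (a point fixed in the world has none). Each returns a list of dicts, best first, with "score" (0 to 1); they miss things now and then, are a little off and sometimes report something else, mostly with a low value. They report only what shows in the picture. A call takes as long as a camera call. They do not tell look-alikes from the thing itself.
- r.cut_out(thing, camera): "pixels" (384x512 bool, what is visible of it) and "rect" ([left, top, right, bottom] in pixels, round what is visible of it).
The state is a dict: "clock": time; "q": joint angles; "qd": joint speeds; "joint_torque": joint torques, N m; "tool_pos": TCP position; "eef_rot": TCP orientation; "contact_force": force on the tool from outside, world axes, zero at the start; "moment": the same for the moment, N m; "opening": opening from 0.0 (shut) to 1.0 (fully open).
Only numpy, scipy, OpenCV 4.12 (cv2) and the standard library are available. Lean on these libraries where they do the work, as an engineer would, in place of code of your own. Each camera call takes 0.05 s, during which the arm holds its last target.

TASK

The orange shaving mirror was put on its little wooden stand wrong way round, with its glass hidden underneath and its plain orange back showing. Lift it off, turn it over and gently set it back on the same stand, centred and with the same edge down, so that it leans there with the glass facing up and outward. Do not disturb the slate on the other stand or the alarm bell.

Things in the scene. Friction and masses are not known exactly. Their poses are not given: they have to be found in the camera images.
- mirror: Orange flat mirror, 140 mm high (z), 100 wide (y), 10 thick (x), 160 g. Origin: middle of its lower edge. Pale silvery glass on the -x face; +x face is the orange back with a black patch. Starts on its stand, leaning 35 deg from vertical, top edge nearest the robot, back facing up and away, glass beneath. Its upper 70 mm is free on both faces: pinch its thickness there, fingers along the mirror.
- mirror_stand: Fixed wooden easel on a crate 100 mm high. Origin: underside centre; x away from the robot (yaw within 0.3), z up. Base 110x110x10 mm. Backrest 100 wide, 70 long, from (35,0,22) mm along (-.574,0,.819), facing (.819,0,.574); at its foot a ledge square to it, 26 deep, its outer 6 mm a 6 mm high lip: 20 mm gap for the mirror. Seated mirror's origin: (39,0,25) mm of the stand, either way round.
- slate: Bystander: dark school slate in a brown wooden frame, 140 x 100 x 10 mm, about 180 g, leaning the same way on an identical second stand 220 mm or more from the mirror's stand. Axes and origin as for the mirror. Leave it alone.
- alarm_bell: Bystander: white plastic alarm clock with two small steel bells, 60 mm wide, 36 deep, 77 high, loose on the crate beyond the stands (farther from the robot). Origin: underside centre, z up. Leave it alone.
There are look-alikes about, which are no part of the job. Several things have the shape of the mirror; the one meant has the colours described above.

How it is judged:
On the way:
1. the mirror is lifted off its stand, its lower edge at least 40 mm above where it stood (height (world z) of mirror above 0.165 m), for 0.1 s.
At the end, for the whole second after the job is handed in: The mirror is at rest on its own stand, same edge down, glass facing up and outward: leaning 35 degrees from vertical within 12 degrees, square to the stand within 12 degrees, its lower edge on the ledge within about 12 mm (height -8/+12, front-back -12/+15) and centred sideways within 18 mm (angle between mirror's own x axis and vertical between 1.9722 and 2.3911 rad and angle between mirror's own z axis and vertical between 0.4014 and 0.8203 rad and angle between the y axis of mirror and the y axis of mirror_stand, either way round below 0.2094 rad and x of mirror in the frame of mirror_stand between 0.0271 and 0.0541 m and y of mirror in the frame of mirror_stand between -0.018 and 0.018 m and z of mirror in the frame of mirror_stand between 0.0169 and 0.0369 m and linear speed of mirror below 0.02 m/s and angular speed of mirror below 0.2 rad/s); the robot touches nothing.
It fails at once if the slate is moved by more than 15 mm (distance of slate from where it was at the start of the episode above 0.015 m).
It fails at once if the alarm bell is moved by more than 20 mm (distance of alarm_bell from where it was at the start of the episode above 0.02 m).
It fails at once if the mirror is banged on its stand (more than 60 N) (contact force between mirror and mirror_stand above 60 N).
It also fails if it takes over 35 s, if anything falls off the work surface, if the arm or the gripper's body presses on something with over 40 N, if the wrist force passes 120 N, or if a joint passes its speed limit or range.

## Working session

There is one attempt and no reset: what is moved stays moved. The work goes in short steps, Python scripts to look and compute and a shell command to move; the robot and the scene stay as the last step left them, time stands still between calls to the robot, and variables do not carry over. Pictures are saved under pics/ and viewed, and the job is handed in when it is done.

```bash
mkdir -p pics
cat > h.py <<'E'
from plant import r
import numpy as np,cv2
from scipy.spatial.transform import Rotation as Ro
def snap(c,name):
    im=r.snapshot(c); cv2.imwrite(f'pics/{name}.png',im[:,:,::-1]); return im
def cal(c):
    d=r.get_calibration(c); return [np.array(d[k]) for k in('mtx','R','t')]
def proj(c,X):
    K,R,t=cal(c); p=(R@np.atleast_2d(X).T).T+t; p=p@K.T; return p[:,:2]/p[:,2:]
def rays(c,uv):
    K,R,t=cal(c); uv=np.atleast_2d(uv).astype(float)
    d=np.c_[uv,np.ones(len(uv))]@np.linalg.inv(K).T@R
    return -R.T@t,d
def onz(c,uv,z):
    o,d=rays(c,uv); return o+d*((z-o[2])/d[:,2])[:,None]
E
python3 - <<'E'
from h import *
s=r.get_state(); print({k:np.round(v,3) for k,v in s.items()}); print(Ro.from_quat(s['eef_rot']).as_matrix().round(3), r.grip_depth)
for c in('side','top'):
    snap(c,c+'0'); K,R,t=cal(c); print(c,(-R.T@t).round(3),R[2].round(3),K[0,0])
    for th in('mirror','mirror_stand','slate','alarm_bell'):
        for d in r.cut_out(th,c): print(c,th,round(d['score'],2),d['rect'],d['pixels'].sum())
E
```

```text
{'clock': np.float64(0.0), 'q': array([ 1.341,  0.69 , -0.194,  1.566,  0.157,  0.902, -0.215]), 'qd': array([ 0.   , -0.   ,  0.001, -0.002,  0.001,  0.001, -0.001]), 'joint_torque': array([-0.0000e+00, -5.2756e+01, -1.2670e+00, -1.5343e+01, -5.3000e-02,
        6.0000e-03,  0.0000e+00]), 'tool_pos': array([ 0.163, -0.603,  0.207]), 'eef_rot': array([ 0.794, -0.608, -0.001, -0.   ]), 'contact_force': array([ 0.172,  0.545, -0.765]), 'moment': array([-0.059, -0.009,  0.005]), 'opening': np.float64(1.0)}
[[ 0.261 -0.965 -0.001]
 [-0.965 -0.261  0.002]
 [-0.002  0.    -1.   ]] 0.0187
side [0.166 0.91  1.053] [ 0.25  -0.692 -0.677] 407.1720659721548
side mirror 0.88 [322.7, 173.6, 359.2, 203.8] 636
side mirror 0.66 [235.2, 144.9, 264.9, 181.6] 348
side mirror 0.62 [226.3, 133.8, 259.7, 146.1] 269
side mirror 0.59 [267.1, 291.1, 316.7, 342.1] 1599
side mirror_stand 0.87 [231.3, 165.8, 265.7, 192.8] 618
side mirror_stand 0.64 [171.7, 172.3, 188.4, 202.9] 327
side slate 0.91 [206.5, 201.5, 240.7, 239.4] 377
side alarm_bell 0.68 [172.3, 171.2, 188.0, 200.8] 323
top [ 0.29  -0.068  1.669] [ 0.136  0.02  -0.991] 438.67579714992365
top mirror 0.97 [153.1, 250.8, 195.4, 284.2] 1029
top mirror 0.91 [315.6, 245.7, 357.5, 287.6] 1028
top mirror 0.85 [265.3, 167.6, 299.7, 192.4] 559
top mirror 0.73 [351.2, 125.1, 378.5, 160.0] 916
top mirror 0.65 [262.9, 166.2, 296.2, 198.6] 438
top mirror_stand 0.66 [262.9, 164.9, 296.0, 200.0] 398
top slate 0.71 [187.2, 176.1, 213.9, 198.9] 560
top alarm_bell 0.75 [226.0, 125.4, 240.8, 138.3] 223
```

Run:
```python
import cv2
for c in('side','top'):
    im=cv2.imread(f'pics/{c}0.png'); cv2.imwrite(f'pics/{c}0b.png',cv2.resize(im,(800,600),interpolation=cv2.INTER_CUBIC))
```

```text
(no output)
```

View pics/side0b.png

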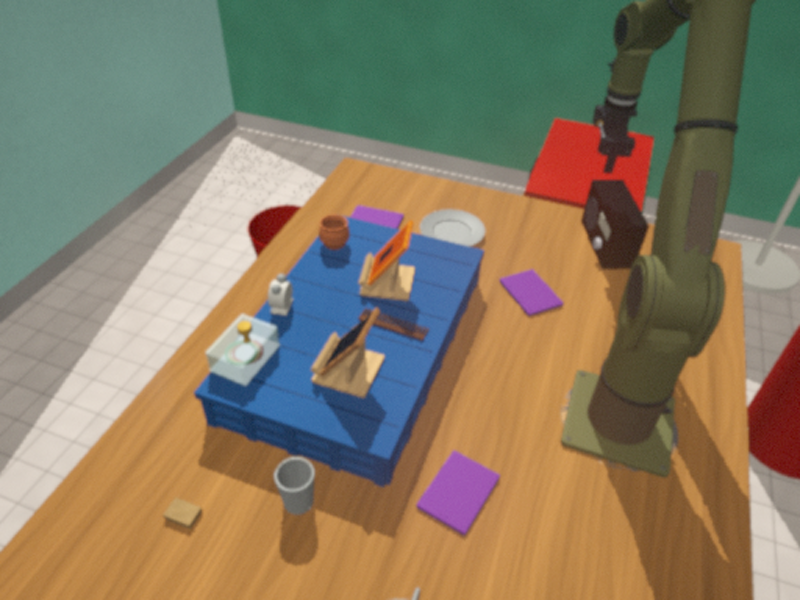

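View pics/top0b.png

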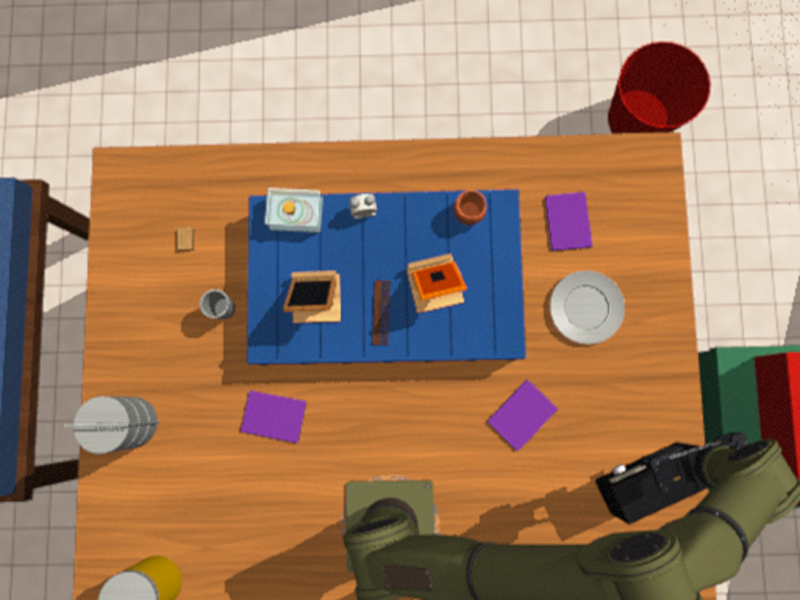

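The top view shows the candidates at 800x600 scale. The orange mirror is at (437,278), and the slate at (312,295). Three purple plates of the same shape lie at (568,220), (522,413) and (273,416). I choose the orange one and check it in a close crop.

```bash
python3 - <<'E'
import cv2,numpy as np
a=cv2.imread('pics/top0.png')[155:225,180:320]; b=cv2.imread('pics/side0.png')[130:260,190:330]
cv2.imwrite('pics/cropA.png',np.vstack([cv2.resize(a,(600,300),interpolation=cv2.INTER_CUBIC),cv2.resize(b[:60],(600,257),interpolation=cv2.INTER_CUBIC)]))
E
cat > fit.py <<'E'
from h import *
from scipy.optimize import minimize
def orange(im):
    hsv=cv2.cvtColor(im,cv2.COLOR_RGB2HSV); return ((hsv[...,0]<14)&(hsv[...,1]>195)&(hsv[...,2]>120))
def mirror_box(x,y,yaw):
    Rz=Ro.from_euler('z',yaw).as_matrix()
    n=np.array([.819,0,.574]);u=np.array([-.574,0,.819])
    P=[]
    for a in(-.005,.005):
        for b in(-.05,.05):
            for h in(0,.14): P.append(np.array([.039,b,.025])+a*n+u*h+[0,0,0]+np.array([0,0,0]))
    P=np.array(P); P[:,1]=[p for _ in(0,1) for p in(-.05,-.05,.05,.05)]
    return P@Rz.T+[x,y,.1]
def slate(): pass
if __name__=='__main__':
    M={}
    for c,roi in(('top',(155,205,255,310)),('side',(130,190,225,270))):
        im=cv2.cvtColor(cv2.imread(f'pics/{c}0.png'),cv2.COLOR_BGR2RGB)
        m=orange(im); k=np.zeros_like(m); k[roi[0]:roi[1],roi[2]:roi[3]]=1; m&=k.astype(bool)
        m=cv2.morphologyEx(m.astype(np.uint8),cv2.MORPH_CLOSE,np.ones((9,9)))
        M[c]=m; ys,xs=np.nonzero(m); print(c,m.sum(),xs.min(),xs.max(),ys.min(),ys.max())
    S=8
    def iou(p):
        v=0
        for c in M:
            uv=proj(c,mirror_box(*p)); hull=cv2.convexHull(uv.astype(np.float32))
            big=np.zeros((384*4,512*4),np.uint8); cv2.fillConvexPoly(big,np.round((hull+.5)*4*16).astype(np.int32),1,shift=4)
            mm=cv2.resize(M[c],None,fx=4,fy=4,interpolation=cv2.INTER_NEAREST)
            w=(big&mm).sum()/max(1,(big|mm).sum()); v+=w
        return -v
    x0=np.r_[onz('top',[277,181],.2)[0][:2],.3]; print(x0)
    best=min((minimize(iou,x0+[dx,0,dy],method='Nelder-Mead',options=dict(initial_simplex=[x0+[dx,0,dy],x0+[dx+.02,0,dy],x0+[dx,.02,dy],x0+[dx,0,dy+.15]])) for dx in(-.01,.01) for dy in(-.1,0.05)),key=lambda q:q.fun)
    print(best.x,best.fun)
    for c in M:
        im=cv2.imread(f'pics/{c}0.png'); im=cv2.resize(im,None,fx=4,fy=4,interpolation=cv2.INTER_CUBIC)
        uv=(proj(c,mirror_box(*best.x))+.5)*4
        for i in range(8):
            for j in range(i):
                if bin(i^j).count('1')==1: cv2.line(im,tuple(map(int,uv[i])),tuple(map(int,uv[j])),(0,255,0),1)
        cx,cy=uv.mean(0).astype(int); cv2.imwrite(f'pics/fit_{c}.png',im[cy-150:cy+150,cx-200:cx+200])
E
python3 fit.py
```

```text
top 516 264 297 168 191
side 257 237 259 145 180
[ 0.54083158 -0.11011853  0.3       ]
[ 0.55460732 -0.12062554  0.08899166] -1.4688494273741912
```

View pics/cropA.png

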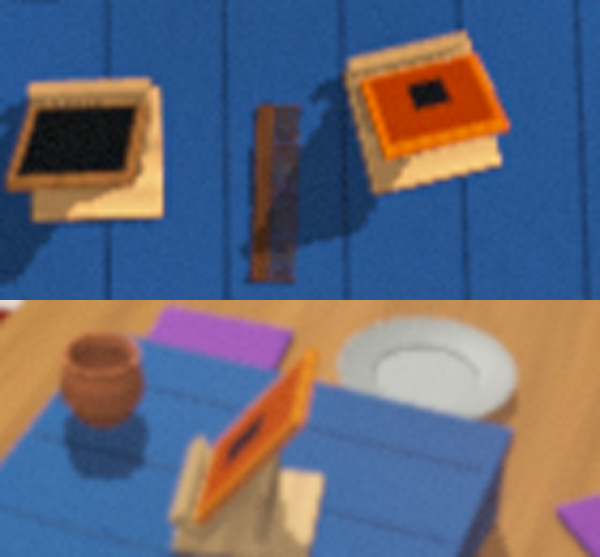

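Run:
```python
import cv2,numpy as np
cv2.imwrite('pics/fitAB.png',np.hstack([cv2.imread('pics/fit_top.png'),cv2.imread('pics/fit_side.png')]))
```

```text
(no output)
```

View pics/fitAB.png

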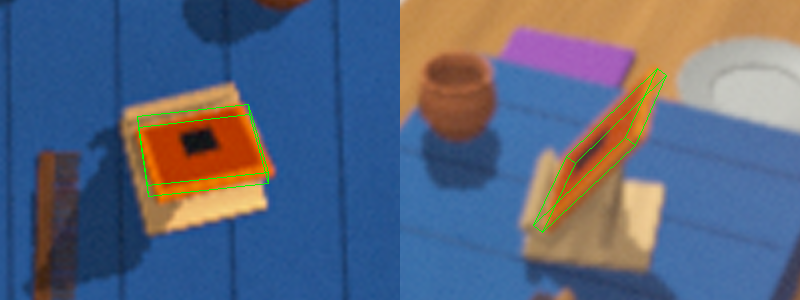

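Run:
```python
import cv2,numpy as np
for c,(r0,r1,c0,c1) in dict(top=(160,206,252,308),side=(136,200,222,272)).items():
    im=cv2.imread(f'pics/{c}0.png'); 
    z=cv2.resize(im[r0:r1,c0:c1],None,fx=12,fy=9 if c=='side' else 12,interpolation=cv2.INTER_NEAREST)
    if c=='side': z=cv2.resize(im[r0:r1,c0:c1],None,fx=9,fy=9,interpolation=cv2.INTER_NEAREST)
    f=12 if c=='top' else 9
    for k in range(0,c1-c0,10): cv2.putText(z,str(c0+k),(k*f,10),0,.4,(255,255,255)); cv2.line(z,(k*f,0),(k*f,z.shape[0]),(255,255,255),1)
    for k in range(0,r1-r0,10): cv2.putText(z,str(r0+k),(0,k*f+10),0,.4,(255,255,255)); cv2.line(z,(0,k*f),(z.shape[1],k*f),(255,255,255),1)
    cv2.imwrite(f'pics/z_{c}.png',z); print(z.shape)
```

```text
(552, 672, 3)
(576, 450, 3)
```

View pics/z_top.png

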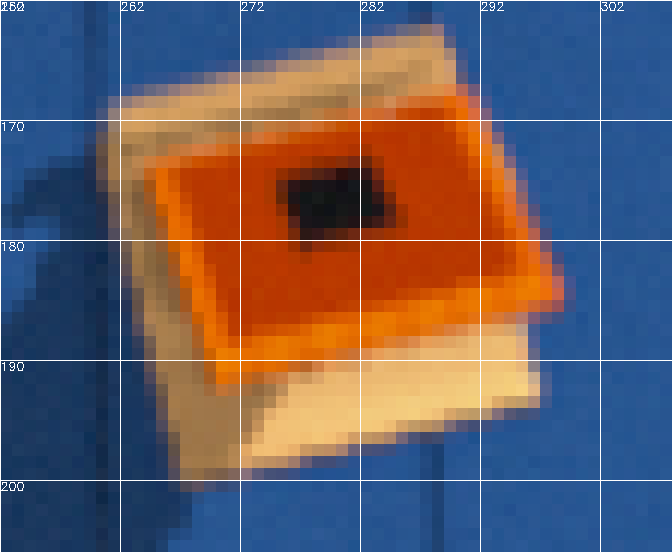

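View pics/z_side.png

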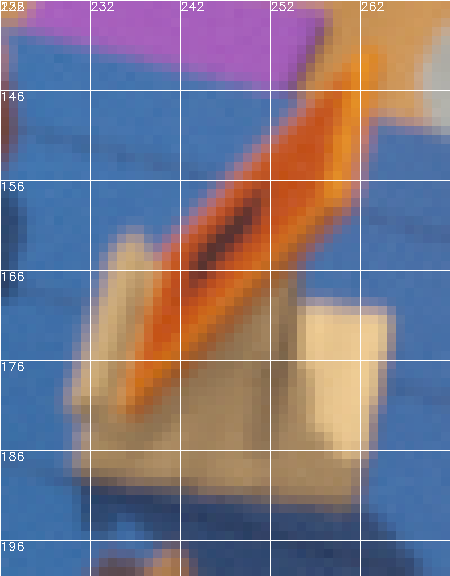

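```bash
cat > fit2.py <<'E'
from h import *
from scipy.optimize import least_squares
n=np.array([.819,0,.574]);u=np.array([-.574,0,.819]);ey=np.array([0,1,0])
m=lambda a,b,h: np.array([.039,0,.025])+a*n+b*ey+h*u
C=[('top',(270.0,191.3),m(-.005,.05,.14)),('top',(298.4,185),m(-.005,-.05,.14)),
('top',(267.2,200.2),(-.055,.055,.005)),('top',(296.5,193.2),(-.055,-.055,.005)),
('side',(261.5,192),(-.055,.055,0)),('side',(230,189),(.055,.055,0)),('side',(265,170),(-.055,-.055,.01)),
('side',(263.5,141.5),m(-.005,-.05,.14)),('side',(258.5,160),m(-.005,.05,.14)),('side',(235.5,182),m(.005,.05,.003))]
def W(p,P): return Ro.from_euler('z',p[2]).apply(P)+[p[0],p[1],.1]
def f(p): return np.concatenate([proj(c,W(p,P))[0]-uv for c,uv,P in C])
s=least_squares(f,[.5,-.1,.2],loss='soft_l1'); p=s.x; print(p.round(4)); print(f(p).reshape(-1,2).round(1))
def stand_px(c): pass
ims=[]
for c in('top','side'):
    f_=8; r0,r1,c0,c1=dict(top=(155,210,245,310),side=(134,200,215,280))[c]
    z=cv2.resize(cv2.imread(f'pics/{c}0.png')[r0:r1,c0:c1],None,fx=f_,fy=f_,interpolation=cv2.INTER_NEAREST)
    def poly(P):
        q=((proj(c,W(p,np.array(P)))+.5-[c0,r0])*f_).astype(np.int32); cv2.polylines(z,[q],True,(0,255,0),1)
    for a in(-.005,.005): poly([m(a,.05,0),m(a,.05,.14),m(a,-.05,.14),m(a,-.05,0)])
    for h in(0,.01): poly([(.055,.055,h),(-.055,.055,h),(-.055,-.055,h),(.055,-.055,h)])
    ims.append(cv2.resize(z,(400,400)))
cv2.imwrite('pics/fit2.png',np.hstack(ims))
E
python3 fit2.py
```

```text
[ 0.5543 -0.1187  0.2239]
[[-1.5  0.5]
 [-0.5 -0.4]
 [ 0.4 -0.2]
 [ 0.8 -0.5]
 [-0.1  0.2]
 [ 0.1 -0.3]
 [ 0.2 -0.1]
 [ 0.4  0.5]
 [ 1.7 -0.2]
 [-1.4 -0.4]]
```

View pics/fit2.png

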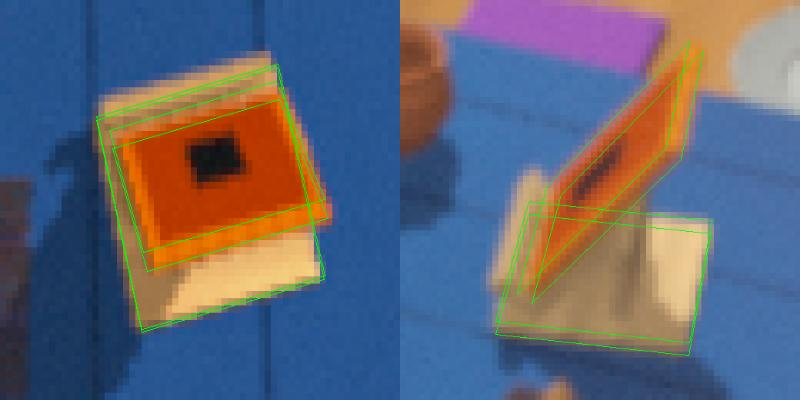

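Stand fit: origin (0.554, -0.119), yaw 0.224. All stand corners are within 1 px, and the mirror sits about 5 mm to -y of centre. The tool can only point straight down. So I will push the mirror upright inside the open jaws, pinch it, turn half a revolution, set its foot in the ledge and lean it back with the finger.

The first move raises the arm and turns it.

```bash
python3 -m jog '[[0,0,-0.04,0,0],[0,0,-0.04,0,0],[0,0,-0.04,0,0],[0,0,-0.04,0,0],[0,0,0,0.0233,0],[0,0,0,0.0233,0],[0,0,0,0.0233,0],[0,0,0,0.0233,0],[0,0,0,0.0233,0],[0,0,0,0.0233,0],[0,0,0,0.0233,0],[0,0,0,0.0233,0],[0,0,0,0.0233,0],[0,0,0,0.0233,0],[0,0,0,0.0233,0]]' 10
cat > go.py <<'E'
from h import *
import sys
S=np.array([.5543,-.1187,.1]); SY=.2239
def st():
    s=r.get_state(); R=Ro.from_quat(s['eef_rot']).as_matrix()
    Rs=Ro.from_euler('z',SY).as_matrix()
    print('clock',round(float(s['clock']),2),'q',np.round(s['q'],2),'open',round(float(s['opening']),3),'F',np.round(s['contact_force'],1))
    yaw=np.arctan2(R[1,0],R[0,0])
    print('tcp',np.round(s['tool_pos'],4),'yaw',round(yaw,3),'tilt',np.round(R[:,2],3),'in stand',np.round(Rs.T@(s['tool_pos']-S)*1000,1),'yaw rel stand deg',round(np.degrees((yaw-SY+np.pi)%(2*np.pi)-np.pi),1))
    return s,R,Rs
if __name__=='__main__':
    s,R,Rs=st()
    if len(sys.argv)>3:
        T=np.array([float(a) for a in sys.argv[1:4]])/1000
        d=S+Rs@T-s['tool_pos']; print('tool delta',np.round(R.T@d,4))
E
python3 go.py -29 -5 210
```

```text
clock: 2.0
tool_pos: [0.1631, -0.6032, 0.3673]
eef_rot: [-0.109, 0.994, 0.0, 0.0]
contact_force: [-1.6, -0.4, 0.8]
opening: 0.999
clock 2.0 q [ 1.12  0.56  0.22  1.33 -0.12  1.27 -1.58] open 0.999 F [-1.6 -0.4  0.8]
tcp [ 0.1631 -0.6032  0.3673] yaw -2.923 tilt [ 0.  0. -1.] in stand [-489.  -385.6  267.3] yaw rel stand deg 179.7
tool delta [-0.4579  0.3831  0.0574]
```

```bash
python3 -m jog '[[-0.035,0.0295,0,0,0],[-0.035,0.0295,0,0,0],[-0.035,0.0295,0,0,0],[-0.035,0.0295,0,0,0],[-0.035,0.0295,0,0,0],[-0.035,0.0295,0,0,0],[-0.035,0.0295,0,0,0],[-0.035,0.0295,0,0,0],[-0.035,0.0295,0,0,0],[-0.035,0.0295,0,0,0],[-0.035,0.0295,0,0,0],[-0.035,0.0295,0,0,0],[-0.035,0.0295,0,0,0],[0,0,0,0,0]]' >/dev/null;  python3 go.py -29 -5 180
```

```text
clock 3.4 q [-0.02  0.41  0.25  1.59 -0.12  1.15 -2.64] open 0.997 F [ 0.5  0.3 -0.5]
tcp [ 0.5258 -0.1176  0.3665] yaw -2.9 tilt [ 0.001  0.004 -1.   ] in stand [-27.5   7.4 266.5] yaw rel stand deg -179.0
tool delta [ 0.0019 -0.0127  0.0864]
```

```bash
python3 -m jog '[[0.001,-0.006,0.03,0,0],[0.001,-0.006,0.03,0,0],[0,0,0.026,0,0],[0,0,0,0,0]]' >/dev/null;  python3 go.py -29 -5 100
python3 - <<'E'
from h import *
a=snap('top','top1');b=snap('side','side1')
z=np.hstack([cv2.resize(a[130:230,220:340],(400,333),interpolation=cv2.INTER_CUBIC),cv2.resize(b[70:210,190:310],(400,467),interpolation=cv2.INTER_CUBIC)[:333]])
z=np.zeros((467,800,3),np.uint8); z[:333,:400]=cv2.resize(a[130:230,220:340],(400,333),interpolation=cv2.INTER_CUBIC); z[:,400:]=cv2.resize(b[70:210,190:310],(400,467),interpolation=cv2.INTER_CUBIC)
cv2.imwrite('pics/v1.png',z[:,:,::-1])
E
```

```text
clock 3.8 q [ 0.03  0.5   0.24  1.74 -0.14  0.93 -2.59] open 0.999 F [-0.5  0.3 -0.3]
tcp [ 0.5194 -0.14    0.2785] yaw -2.918 tilt [-0.007  0.002 -1.   ] in stand [-38.8 -13.  178.5] yaw rel stand deg -180.0
tool delta [-0.0103  0.0077  0.0784]
```

View pics/v1.png

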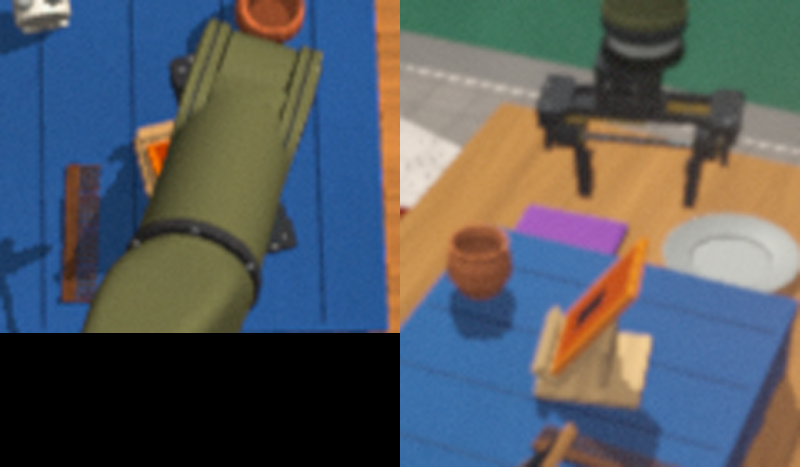

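The right-hand (side) view shows the open jaws above and astride the mirror's plane, roughly at crop (585–690,190). The mirror's top edge is at (640,250).

```bash
python3 go.py -30 -5 140
```

```text
clock 3.9 q [ 0.03  0.49  0.24  1.73 -0.14  0.93 -2.59] open 0.998 F [ 0.8 -0.1 -0.8]
tcp [ 0.5221 -0.1407  0.2818] yaw -2.917 tilt [ 0.  0. -1.] in stand [-36.3 -14.3 181.8] yaw rel stand deg -180.0
tool delta [-0.0063  0.0093  0.0418]
```

```bash
python3 -m jog '[[-0.003,0.0047,0,0,0],[-0.003,0.0046,0,0,0],[0,0,0.02,0,0],[0,0,0.02,0,0],[0,0,0,0,0],[0,0,0,0,0]]' >/dev/null;  python3 go.py -29 -5 100
```

```text
clock 4.5 q [ 0.01  0.54  0.24  1.79 -0.17  0.83 -2.59] open 0.998 F [-0.8  0.6  0.7]
tcp [ 0.5264 -0.1298  0.2421] yaw -2.917 tilt [ 0.001 -0.    -1.   ] in stand [-29.6  -4.6 142.1] yaw rel stand deg -180.0
tool delta [-0.0006 -0.0004  0.0421]
```

```bash
python3 -m jog '[[0,0,0.014,0,0],[0,0,0.014,0,0],[0,0,0.014,0,0],[0,0,0,0,0],[0,0,0,0,0]]' >/dev/null;  python3 go.py -29 -5 100
python3 - <<'E'
from h import *
b=snap('side','side2')
cv2.imwrite('pics/v2.png',cv2.resize(b[90:210,190:310],(600,600),interpolation=cv2.INTER_CUBIC)[:,:,::-1])
E
```

```text
clock 5.0 q [ 0.02  0.6   0.22  1.84 -0.19  0.72 -2.57] open 1.002 F [-0.3 -0.1 -0.3]
tcp [ 0.5267 -0.1302  0.2005] yaw -2.917 tilt [ 0.002 -0.    -1.   ] in stand [-29.5  -5.1 100.5] yaw rel stand deg -180.0
tool delta [-0.0005  0.0001  0.0005]
```

View pics/v2.png

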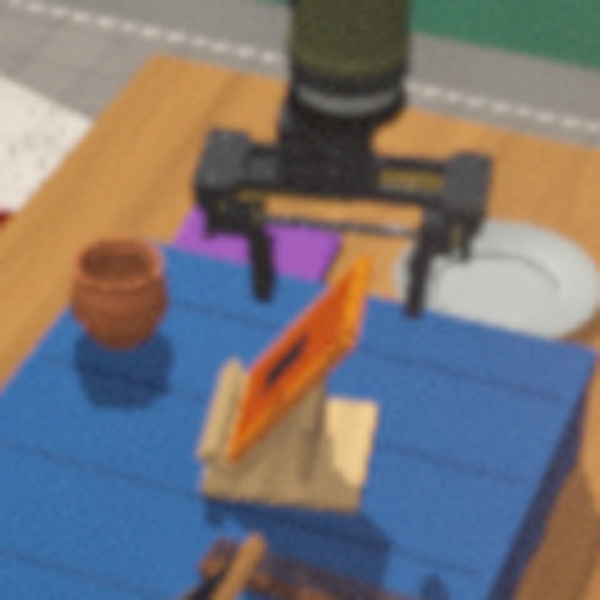

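Run:
```python
from go import *
s,R,Rs=st()
W=lambda p: S+Rs@(np.array(p)/1000)
for p in([-73,-5,100],[15,-5,100],[-41,-5,140],[-46,-55,137],[-46,45,137]): print(p,((proj('side',W(p))[0]-[190,90]+.5)*5).round())
```

```text
clock 5.05 q [ 0.02  0.6   0.22  1.84 -0.19  0.72 -2.57] open 0.996 F [0.1 0.4 0.6]
tcp [ 0.5269 -0.1303  0.2006] yaw -2.917 tilt [ 0.002 -0.001 -1.   ] in stand [-29.3  -5.2 100.6] yaw rel stand deg -180.0
[-73, -5, 100] [402. 349.]
[15, -5, 100] [274. 336.]
[-41, -5, 140] [357. 297.]
[-46, -55, 137] [373. 258.]
[-46, 45, 137] [355. 347.]
```

Run:
```python
from go import *
print(proj('side',[[.163,-.603,.207],[.163,-.603,.227]]), proj('top',[[.163,-.603,.207]]))
im=cv2.imread('pics/side0.png')[50:130,360:430]; cv2.imwrite('pics/st.png',cv2.resize(im,None,fx=7,fy=7,interpolation=cv2.INTER_NEAREST))
im=cv2.imread('pics/side2.png')[110:200,215:300]; cv2.imwrite('pics/s2.png',cv2.resize(im,None,fx=6,fy=6,interpolation=cv2.INTER_NEAREST))
```

```text
[[384.32698001 110.37406323]
 [385.54326214 105.95277882]] [[432.20034742 292.50083061]]
```

View pics/st.png

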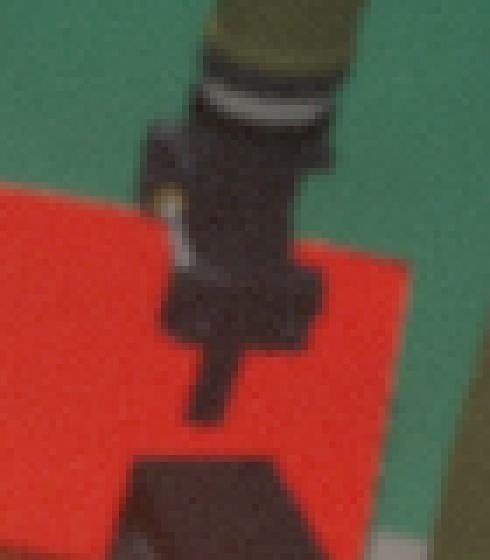

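View pics/s2.png

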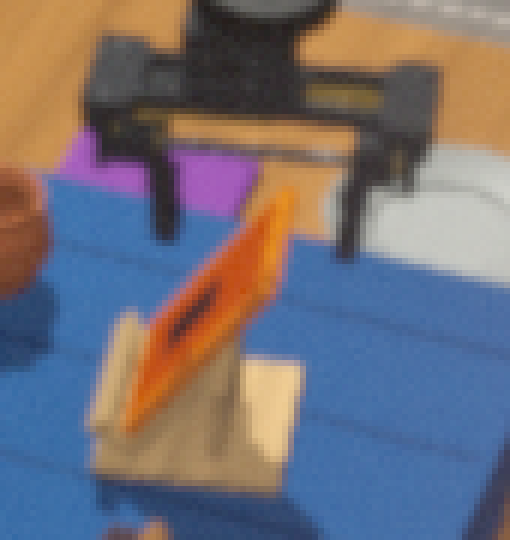

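Run:
```python
from go import *
t=np.array([.163,-.603,.207]); x=np.array([.261,-.965,0])
for k in(-.052,.052):
    print(k,proj('side',t+k*x),proj('top',t+k*x))
im=cv2.imread('pics/top0.png')[260:350,370:500]; 
z=cv2.resize(im,None,fx=6,fy=6,interpolation=cv2.INTER_NEAREST)
for k in(-.052,.052):
    for dz in(0,.064):
        u=proj('top',t+k*x+[0,0,dz])[0]; cv2.circle(z,(int((u[0]-370+.5)*6),int((u[1]-260+.5)*6)),4,(0,255,0) if dz==0 else (0,0,255),-1)
cv2.imwrite('pics/st2.png',z)
```

```text
-0.052 [[386.16783397 117.39675798]] [[416.8730835  297.03133198]]
0.052 [[382.5708177  103.67445958]] [[447.50953416 287.97567258]]
```

View pics/st2.png

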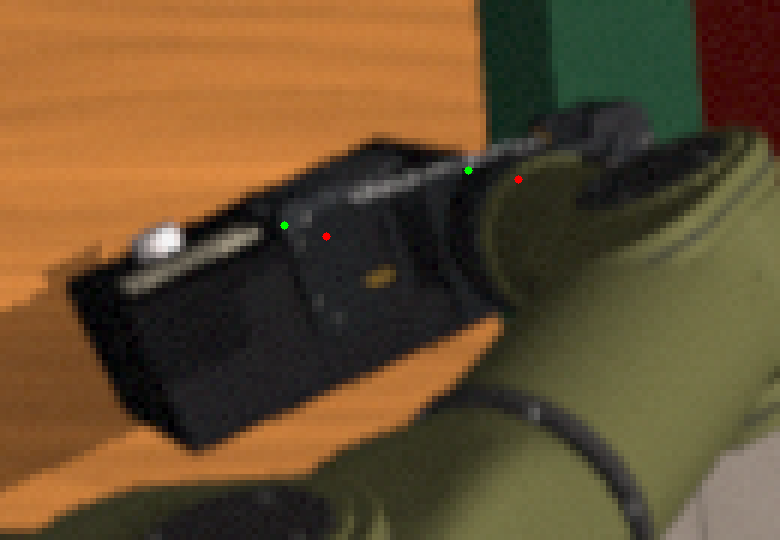

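Run:
```python
from go import *
t=np.array([.522,-.1405,.28]); x=np.array([-.975,-.222,0])
im=cv2.imread('pics/top1.png')[130:230,230:340]; z=cv2.resize(im,None,fx=6,fy=6,interpolation=cv2.INTER_NEAREST)
im2=cv2.imread('pics/side1.png')[70:170,220:320]; z2=cv2.resize(im2,None,fx=6,fy=6,interpolation=cv2.INTER_NEAREST)
for h,col in((.064,(0,0,255)),(.104,(0,255,255)),(0,(0,255,0))):
  w=.0935 if h else .052
  for k in(-w,w):
    u=proj('top',t+k*x+[0,0,h])[0]; cv2.circle(z,(int((u[0]-230+.5)*6),int((u[1]-130+.5)*6)),4,col,-1)
    u=proj('side',t+k*x+[0,0,h])[0]; cv2.circle(z2,(int((u[0]-220+.5)*6),int((u[1]-70+.5)*6)),4,col,-1)
cv2.imwrite('pics/st3.png',cv2.resize(np.hstack([z,z2]),(800,380)))
```

```text
(no output)
```

View pics/st3.png

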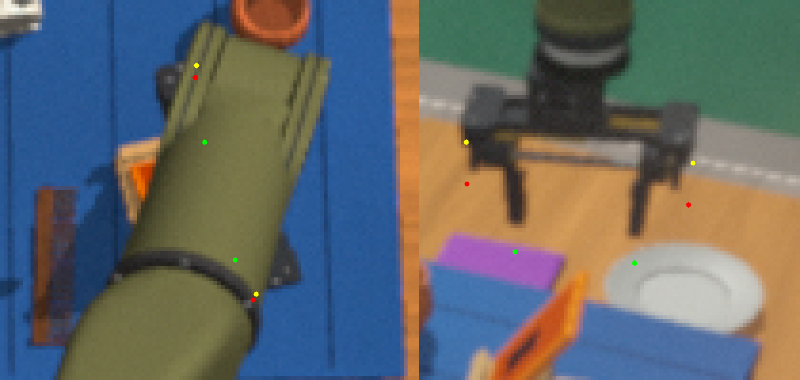

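```bash
python3 -m jog '[[-0.005,0,0.007,0,0],[0,0,0.008,0,0],[0,0,0,0,0],[0,0,0,0,0]]' >/dev/null;  python3 go.py -24 -5 85
python3 - <<'E'
from h import *
b=snap('side','side3'); a=snap('top','top3')
cv2.imwrite('pics/v3.png',np.hstack([cv2.resize(b[110:190,215:295],(400,400),interpolation=cv2.INTER_CUBIC),cv2.resize(a[130:210,240:320],(400,400),interpolation=cv2.INTER_CUBIC)])[:,:,::-1])
E
```

```text
clock 5.45 q [ 0.03  0.63  0.21  1.84 -0.19  0.69 -2.57] open 1.001 F [ 0.1  0.9 -0.2]
tcp [ 0.5304 -0.1289  0.184 ] yaw -2.917 tilt [-0.001  0.    -1.   ] in stand [-25.5  -4.7  84. ] yaw rel stand deg -180.0
tool delta [-0.0015 -0.0003 -0.001 ]
```

View pics/v3.png

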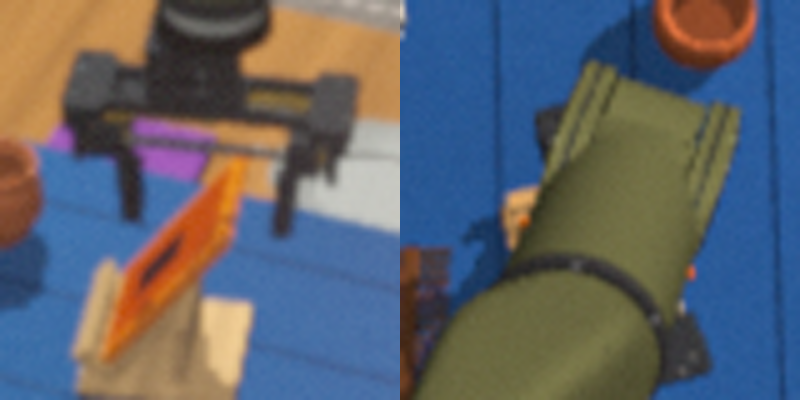

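```bash
python3 -m jog '[[0.005,0,0,0,0],[0.005,0,0,0,0],[0.003,0,0,0,0],[0,0,0,0,0]]' >/dev/null;  python3 go.py;python3 -m jog '[[0.003,0,0,0,0],[0.002,0,0,0,0],[0,0,0,0,0]]' >/dev/null;  python3 go.py
python3 - <<'E'
from h import *
b=snap('side','side4')
cv2.imwrite('pics/v4.png',cv2.resize(b[110:190,215:295],(600,600),interpolation=cv2.INTER_CUBIC)[:,:,::-1])
E
```

```text
clock 5.95 q [ 0.04  0.61  0.21  1.88 -0.19  0.67 -2.56] open 1.0 F [-0.2  0.8 -0.2]
tcp [ 0.5173 -0.1322  0.1845] yaw -2.918 tilt [-0. -0. -1.] in stand [-39.1  -4.9  84.5] yaw rel stand deg 180.0
clock 6.25 q [ 0.04  0.61  0.21  1.89 -0.19  0.66 -2.56] open 0.997 F [-0.4  0.1 -0.1]
tcp [ 0.5128 -0.1331  0.1843] yaw -2.918 tilt [-0. -0. -1.] in stand [-43.6  -4.8  84.3] yaw rel stand deg -180.0
```

View pics/v4.png

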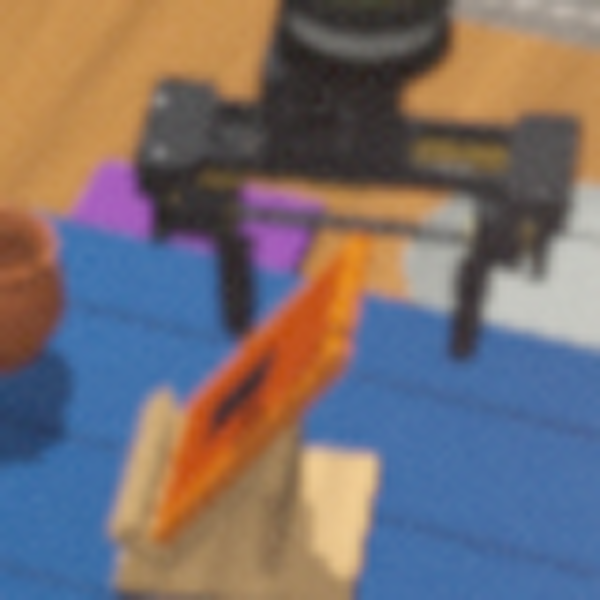

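```bash
python3 -m jog '[[0.003,0,0,0,0],[0.003,0,0,0,0],[0.003,0,0,0,0],[0,0,0,0,0],[0,0,0,0,0]]' >/dev/null;  python3 go.py
python3 - <<'E'
from h import *
b=snap('side','side5')
cv2.imwrite('pics/v5.png',cv2.resize(b[110:190,215:295],(600,600),interpolation=cv2.INTER_CUBIC)[:,:,::-1])
E
```

```text
clock 6.8 q [ 0.05  0.6   0.21  1.91 -0.19  0.65 -2.55] open 1.001 F [-0.2 -0.2  1.3]
tcp [ 0.5044 -0.135   0.1844] yaw -2.917 tilt [ 0. -0. -1.] in stand [-52.3  -4.8  84.4] yaw rel stand deg -180.0
```

View pics/v5.png

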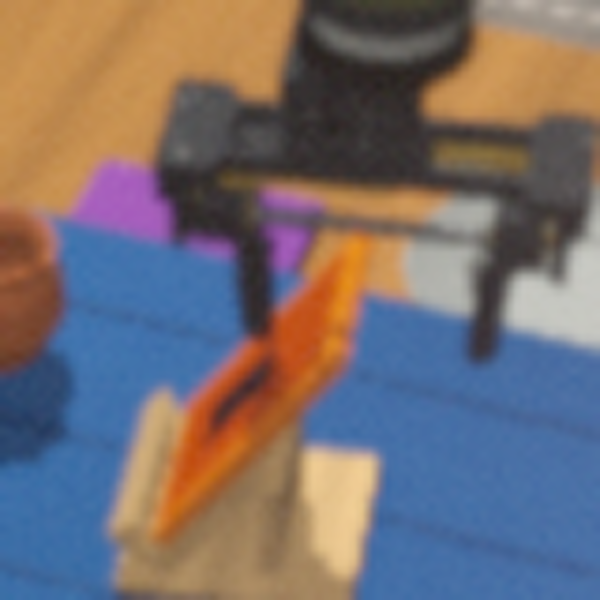

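```bash
python3 -m jog '[[-0.01,0,0,0,0],[-0.01,0,0,0,0],[-0.007,0,0,0,0.2],[0,0,0,0,0.32],[0,0,0,0,0.32],[0,0,0,0,0.32]]' 10 >/dev/null;  python3 go.py;python3 -m jog '[[-0.005,0,0,0,0.32],[-0.005,0,0,0,0.32],[-0.005,0,0,0,0.32],[-0.005,0,0,0,0.32],[-0.005,0,0,0,0.32],[0,0,0,0,0.32],[0,0,0,0,0.32]]' >/dev/null;  python3 go.py
python3 - <<'E'
from h import *
b=snap('side','side6')
cv2.imwrite('pics/v6.png',cv2.resize(b[110:190,215:295],(600,600),interpolation=cv2.INTER_CUBIC)[:,:,::-1])
E
```

```text
clock 7.45 q [ 0.02  0.63  0.22  1.84 -0.2   0.69 -2.56] open 0.683 F [ 0.2 -0.3 -0.8]
tcp [ 0.5303 -0.1291  0.1842] yaw -2.918 tilt [-0.001 -0.    -1.   ] in stand [-25.7  -4.8  84.2] yaw rel stand deg 180.0
clock 8.15 q [ 0.    0.65  0.23  1.78 -0.21  0.73 -2.58] open 0.682 F [-0.7  0.2  0.3]
tcp [ 0.5552 -0.1233  0.1842] yaw -2.917 tilt [ 0. -0. -1.] in stand [-0.1 -4.7 84.2] yaw rel stand deg -180.0
```

View pics/v6.png

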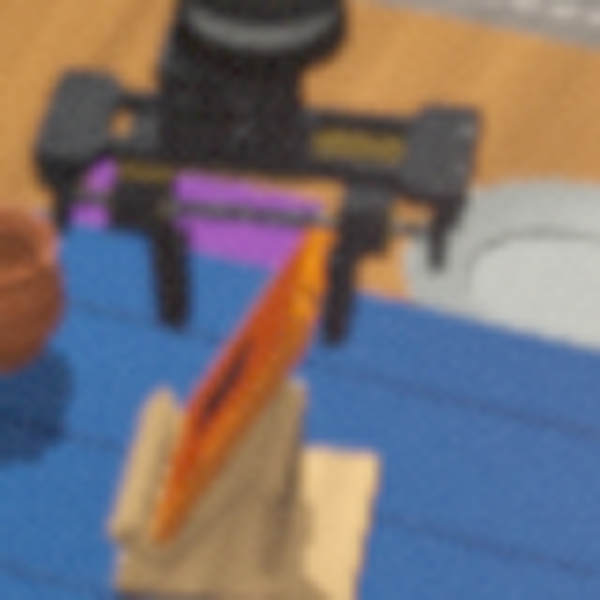

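The image shows the mirror now tilted up by the right (-x) finger, with its foot still in the ledge at (160,535). I continue.

```bash
python3 -m jog '[[-0.005,0,0,0,0.38],[-0.005,0,0,0,0.42],[-0.004,0,-0.002,0,0.45],[-0.004,0,-0.002,0,0.45],[0,0,0,0,0.45],[0,0,0,0,0.45]]' >/dev/null;  python3 go.py
python3 - <<'E'
from h import *
b=snap('side','side7')
cv2.imwrite('pics/v7.png',cv2.resize(b[110:190,215:295],(600,600),interpolation=cv2.INTER_CUBIC)[:,:,::-1])
E
```

```text
clock 8.8 q [-0.01  0.67  0.24  1.72 -0.21  0.77 -2.59] open 0.552 F [-1.  -0.1 -0.1]
tcp [ 0.5727 -0.1193  0.1883] yaw -2.917 tilt [ 0. -0. -1.] in stand [17.8 -4.7 88.3] yaw rel stand deg -180.0
```

View pics/v7.png

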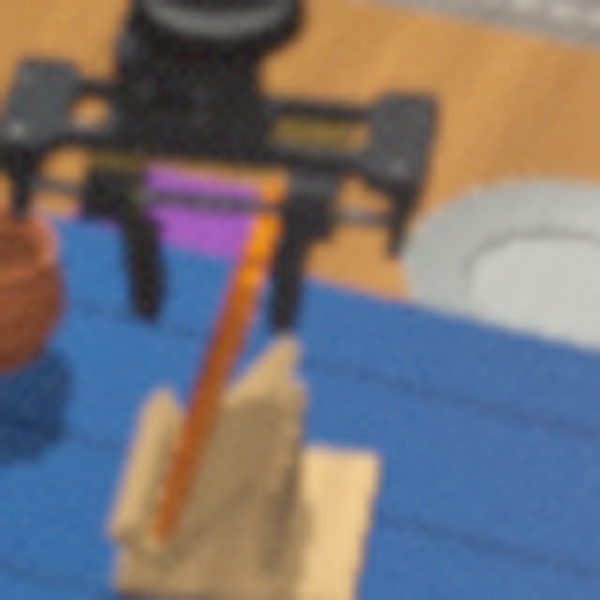

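```bash
python3 -m jog '[[-0.004,0,-0.003,0,0.50],[-0.004,0,-0.003,0,0.55],[-0.004,0,-0.003,0,0.60],[-0.003,0,0,0,0.66],[0,0,0,0,0.66],[0,0,0,0,0.66]]' >/dev/null;  python3 go.py
python3 - <<'E'
from h import *
b=snap('side','side8')
cv2.imwrite('pics/v8.png',cv2.resize(b[100:190,205:295],(600,600),interpolation=cv2.INTER_CUBIC)[:,:,::-1])
E
```

```text
clock 9.45 q [-0.03  0.68  0.26  1.67 -0.22  0.82 -2.59] open 0.34 F [-1.6 -0.1  0.1]
tcp [ 0.5872 -0.116   0.1972] yaw -2.917 tilt [-0. -0. -1.] in stand [32.7 -4.6 97.2] yaw rel stand deg -180.0
```

View pics/v8.png

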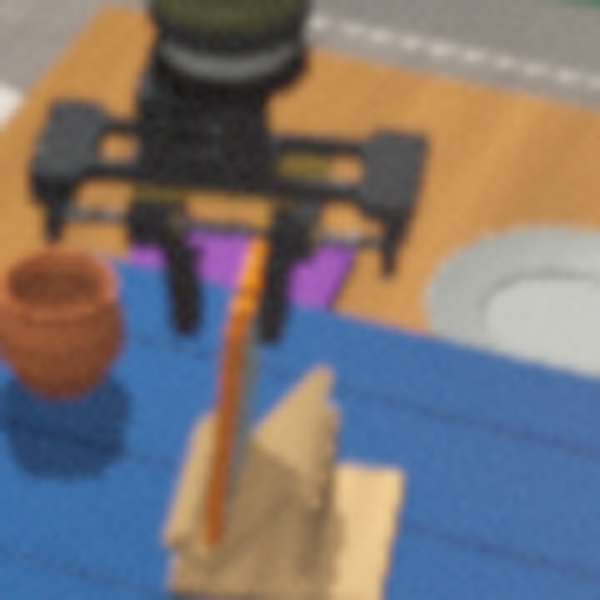

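```bash
python3 -m jog '[[-0.002,0,0,0,0.72],[-0.002,0,0,0,0.78],[-0.001,0,0,0,0.82],[0,0,0,0,0.85],[0,0,0,0,1],[0,0,0,0,1],[0,0,0,0,1],[0,0,0,0,1]]' 20 >/dev/null;  python3 go.py
python3 - <<'E'
from h import *
b=snap('side','side9')
cv2.imwrite('pics/v9.png',cv2.resize(b[100:190,205:295],(600,600),interpolation=cv2.INTER_CUBIC)[:,:,::-1])
E
```

```text
clock 10.3 q [-0.03  0.68  0.26  1.66 -0.22  0.83 -2.59] open 0.116 F [-2.6 -0.7  2. ]
tcp [ 0.5915 -0.1151  0.1972] yaw -2.918 tilt [-0.001 -0.    -1.   ] in stand [37.1 -4.8 97.2] yaw rel stand deg -180.0
```

View pics/v9.png

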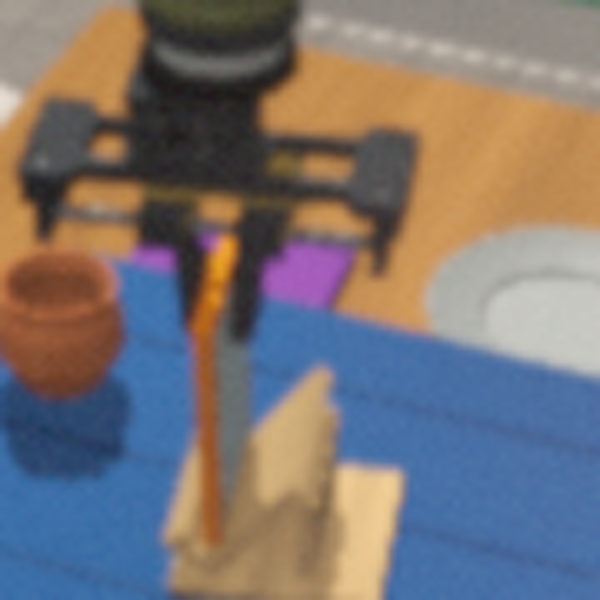

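```bash
python3 -m jog '[[0,0,-0.01,0,1],[0,0,-0.02,0,1],[0,0,-0.03,0,1],[0,0,-0.03,0,1],[0,0,-0.02,0,1],[0,0,-0.01,0,1],[0,0,0,0,1]]' >/dev/null;  python3 go.py
python3 - <<'E'
from h import *
b=snap('side','side10')
cv2.imwrite('pics/v10.png',cv2.resize(b[70:190,190:310],(600,600),interpolation=cv2.INTER_CUBIC)[:,:,::-1])
E
```

```text
clock 11.05 q [-0.08  0.56  0.34  1.49 -0.2   1.11 -2.61] open 0.114 F [ 0.5 -0.2 -2.6]
tcp [ 0.5933 -0.1149  0.3188] yaw -2.917 tilt [ 0.004 -0.001 -1.   ] in stand [ 38.9  -5.  218.8] yaw rel stand deg -180.0
```

View pics/v10.png

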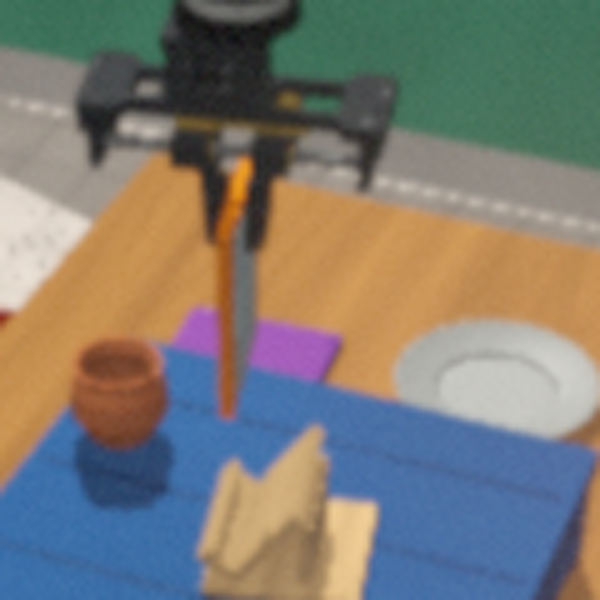

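The side view shows the mirror lifted and upright, with its foot at (228,415) and the empty stand below. Next is the half turn.

```bash
python3 -m jog '[[0,0,0,-0.01,1],[0,0,0,-0.02,1],[0,0,0,-0.023,1],[0,0,0,-0.023,1],[0,0,0,-0.023,1],[0,0,0,-0.023,1],[0,0,0,-0.023,1],[0,0,0,-0.023,1],[0,0,0,-0.023,1],[0,0,0,-0.023,1],[0,0,0,-0.023,1],[0,0,0,-0.023,1],[0,0,0,-0.023,1]]' >/dev/null;python3 -m jog '[[0,0,0,-0.023,1],[0,0,0,-0.023,1],[0,0,0,-0.023,1],[0,0,0,-0.023,1],[0,0,0,-0.023,1],[0,0,0,-0.023,1],[0,0,0,-0.023,1],[0,0,0,-0.023,1],[0,0,0,-0.023,1],[0,0,0,-0.01,1],[0,0,0,0,1],[0,0,0,0,1]]' >/dev/null;  python3 go.py 38 0 120
python3 - <<'E'
from h import *
b=snap('side','side11'); a=snap('top','top11')
cv2.imwrite('pics/v11.png',np.hstack([cv2.resize(b[90:170,205:285],(400,400),interpolation=cv2.INTER_CUBIC),cv2.resize(a[130:210,240:320],(400,400),interpolation=cv2.INTER_CUBIC)])[:,:,::-1])
E
```

```text
clock 13.6 q [ 0.41  0.59 -0.52  1.47  0.3   1.17  0.06] open 0.111 F [-0.5  0.6 -1.8]
tcp [ 0.5916 -0.115   0.3162] yaw 0.223 tilt [-0.002  0.001 -1.   ] in stand [ 37.2  -4.6 216.2] yaw rel stand deg -0.1
tool delta [ 0.001  -0.0045  0.0962]
```

View pics/v11.png

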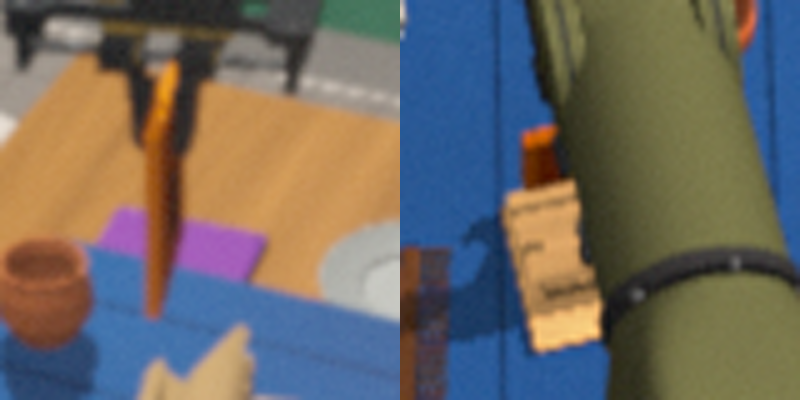

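Run:
```python
from go import *
W=lambda p: S+Ro.from_euler('z',SY).apply(np.array(p)/1000)
for z in(100,120,140,160): print(z,proj('side',W([37,45,z])).round(1), proj('side',W([37,45,z+140])).round(1))
im=cv2.imread('pics/side11.png')[90:170,215:265]; z=cv2.resize(im,None,fx=7,fy=7,interpolation=cv2.INTER_NEAREST)
for k in range(0,80,10): cv2.line(z,(0,k*7),(350,k*7),(255,255,255),1); cv2.putText(z,str(90+k),(0,k*7+11),0,.4,(255,255,255))
cv2.imwrite('pics/z11.png',z)
```

```text
100 [[235.5 165. ]] [[235.1 129.8]]
120 [[235.4 160.3]] [[235.1 124.3]]
140 [[235.4 155.5]] [[235.  118.7]]
160 [[235.3 150.5]] [[234.9 113. ]]
```

View pics/z11.png

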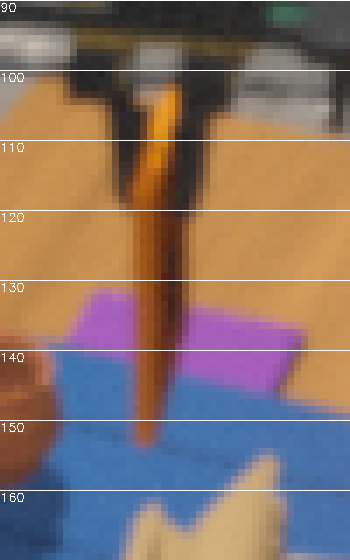

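```bash
python3 -m jog '[[0.001,-0.0028,0.01,0,1],[0,-0.0028,0.02,0,1],[0,0,0.025,0,1],[0,0,0.025,0,1],[0,0,0.016,0,1],[0,0,0.01,0,1],[0,0,0,0,1],[0,0,0,0,1]]' >/dev/null;  python3 go.py 38 1 98
python3 - <<'E'
from h import *
b=snap('side','side12'); 
cv2.imwrite('pics/v12.png',cv2.resize(b[100:200,200:300],(600,600),interpolation=cv2.INTER_CUBIC)[:,:,::-1])
E
```

```text
clock 14.5 q [ 0.38  0.68 -0.49  1.62  0.38  0.93 -0.02] open 0.113 F [ 0.2 -0.6 -2.3]
tcp [ 0.5923 -0.109   0.2117] yaw 0.224 tilt [ 0.001  0.    -1.   ] in stand [ 39.2   1.  111.7] yaw rel stand deg 0.0
tool delta [-0.0012 -0.      0.0137]
```

View pics/v12.png

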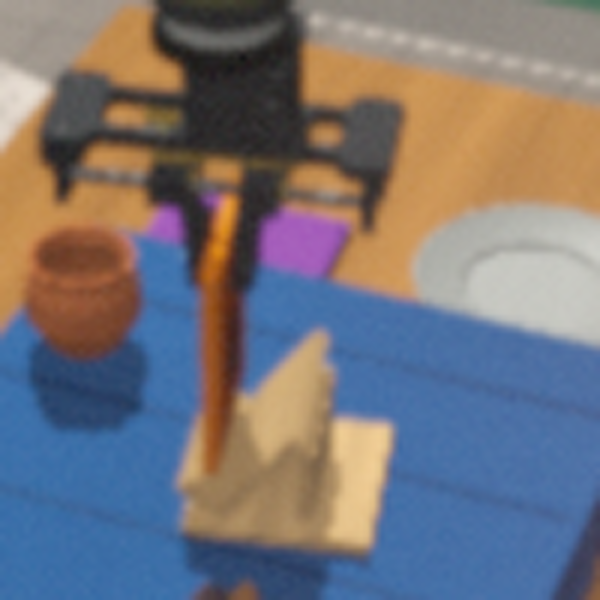

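The foot at (210,470) is entering the ledge gap behind the lip. I lower it slowly while watching the force.

```bash
python3 -m jog '[[-0.001,0,0.003,0,1],[0,0,0.003,0,1],[0,0,0.003,0,1],[0,0,0,0,1]]' >/dev/null;  python3 go.py; python3 -m jog '[[0,0,0.002,0,1],[0,0,0.001,0,1],[0,0,0,0,1]]' >/dev/null;  python3 go.py;  python3 -m jog '[[0,0,0.001,0,1],[0,0,0,0,1]]' >/dev/null;  python3 go.py
```

```text
clock 14.95 q [ 0.38  0.69 -0.48  1.64  0.39  0.91 -0.03] open 0.112 F [-0.2 -1.  -1.3]
tcp [ 0.5906 -0.1096  0.2019] yaw 0.224 tilt [-0.001 -0.    -1.   ] in stand [ 37.4   0.8 101.9] yaw rel stand deg 0.0
clock 15.25 q [ 0.38  0.7  -0.48  1.64  0.39  0.9  -0.03] open 0.114 F [-1.2  0.   4.2]
tcp [ 0.5911 -0.1095  0.2001] yaw 0.224 tilt [ 0.001 -0.    -1.   ] in stand [ 38.    0.8 100.1] yaw rel stand deg 0.0
clock 15.45 q [ 0.38  0.7  -0.48  1.64  0.39  0.9  -0.03] open 0.11 F [-2.3 -0.1  9.8]
tcp [ 0.5917 -0.1093  0.2   ] yaw 0.224 tilt [ 0.002 -0.    -1.   ] in stand [ 38.5   0.8 100. ] yaw rel stand deg 0.0
```

```bash
python3 -m jog '[[0,0,-0.001,0,1],[-0.001,0,0,0,0.84],[-0.001,0,0,0,0.82],[-0.001,0,0,0,0.78],[-0.002,0,0,0,0.72],[-0.002,0,0,0,0.68],[0,0,0,0,0.66],[0,0,0,0,0.66]]' >/dev/null;  python3 go.py
python3 - <<'E'
from h import *
b=snap('side','side13'); 
cv2.imwrite('pics/v13.png',cv2.resize(b[100:200,200:300],(600,600),interpolation=cv2.INTER_CUBIC)[:,:,::-1])
E
```

```text
clock 16.25 q [ 0.38  0.69 -0.48  1.66  0.39  0.89 -0.03] open 0.34 F [ 0.2  0.1 -0.5]
tcp [ 0.584  -0.1111  0.1993] yaw 0.224 tilt [ 0. -0. -1.] in stand [30.7  0.8 99.3] yaw rel stand deg 0.0
```

View pics/v13.png

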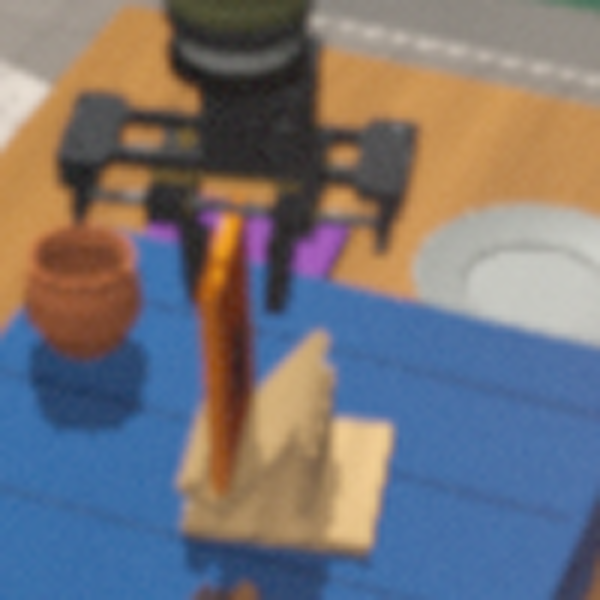

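```bash
python3 -m jog '[[-0.003,0,0.001,0,0.66],[-0.003,0,0.001,0,0.66],[-0.003,0,0.001,0,0.65],[-0.003,0,0.001,0,0.62],[0,0,0,0,0.6],[0,0,0,0,0.6],[0,0,0,0,0.6]]' >/dev/null;  python3 go.py
python3 - <<'E'
from h import *
b=snap('side','side14'); 
cv2.imwrite('pics/v14.png',cv2.resize(b[100:200,200:300],(600,600),interpolation=cv2.INTER_CUBIC)[:,:,::-1])
E
```

```text
clock 17.0 q [ 0.4   0.68 -0.48  1.7   0.39  0.86 -0.03] open 0.4 F [ 0.3 -0.4  0.1]
tcp [ 0.5724 -0.1137  0.1953] yaw 0.224 tilt [-0. -0. -1.] in stand [18.7  0.8 95.3] yaw rel stand deg 0.0
```

View pics/v14.png

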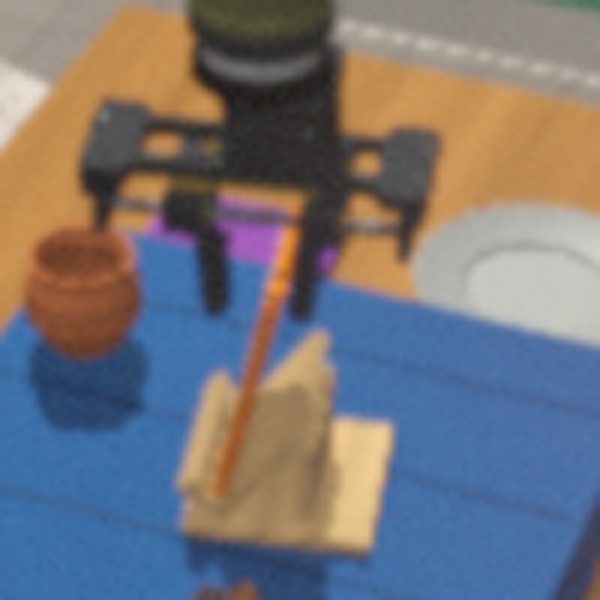

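The mirror leans on the -x finger at about 15 degrees, with its foot in the ledge at (220,490). I keep lowering it.

```bash
python3 -m jog '[[-0.003,0,0.001,0,0.57],[-0.003,0,0.001,0,0.54],[-0.003,0,0.001,0,0.51],[-0.003,0,0.001,0,0.48],[-0.003,0,0.001,0,0.45],[-0.003,0,0.001,0,0.42],[-0.003,0,0.001,0,0.39],[0,0,0,0,0.38],[0,0,0,0,0.38]]' >/dev/null;  python3 go.py
python3 - <<'E'
from h import *
b=snap('side','side15'); 
cv2.imwrite('pics/v15.png',cv2.resize(b[100:200,200:300],(600,600),interpolation=cv2.INTER_CUBIC)[:,:,::-1])
E
```

```text
clock 17.95 q [ 0.41  0.66 -0.48  1.76  0.4   0.81 -0.04] open 0.621 F [-1.2  0.2  0.9]
tcp [ 0.5518 -0.1184  0.1884] yaw 0.224 tilt [ 0. -0. -1.] in stand [-2.3  0.8 88.4] yaw rel stand deg 0.0
```

View pics/v15.png

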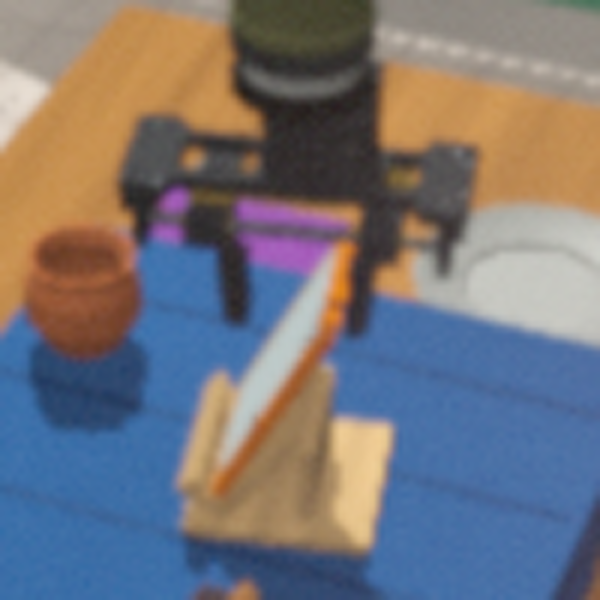

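```bash
python3 -m jog '[[-0.003,0,0.001,0,0.36],[-0.003,0,0.001,0,0.34],[-0.003,0,0.001,0,0.32],[-0.003,0,0,0,0.29],[-0.003,0,0,0,0.26],[-0.003,0,0,0,0.22],[-0.003,0,0,0,0.16],[-0.003,0,0,0,0.1],[-0.001,0,0,0,0],[0,0,0,0,0],[0,0,0,0,0]]' >/dev/null;  python3 go.py
python3 - <<'E'
from h import *
b=snap('side','side16'); 
cv2.imwrite('pics/v16.png',cv2.resize(b[100:200,200:300],(600,600),interpolation=cv2.INTER_CUBIC)[:,:,::-1])
E
```

```text
clock 19.1 q [ 0.44  0.64 -0.48  1.83  0.41  0.77 -0.04] open 1.004 F [ 0.9  0.8 -0.2]
tcp [ 0.5277 -0.1239  0.1854] yaw 0.224 tilt [ 0. -0. -1.] in stand [-27.1   0.8  85.4] yaw rel stand deg 0.0
```

View pics/v16.png

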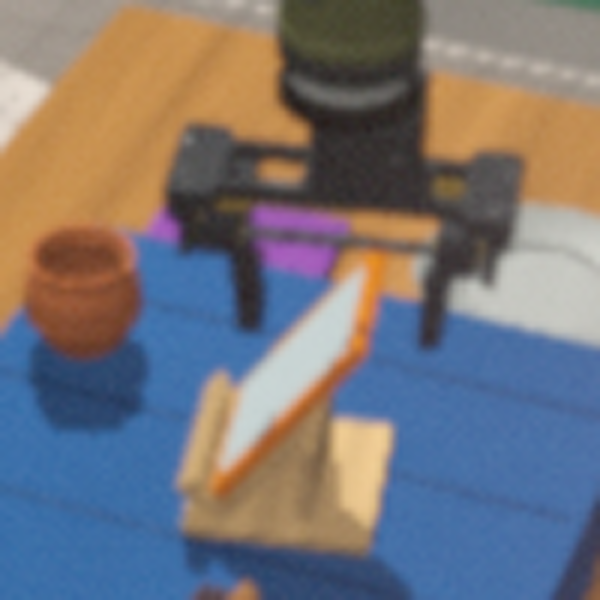

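The mirror is seated with its glass up, and the fingers are clear on both sides (tips at (248,325) and (430,345)). I back off upwards and to the side so the top camera can check.

```bash
python3 -m jog '[[0,0,-0.01,0,0],[0,0,-0.02,0,0],[0,0,-0.03,0,0],[0,0,-0.04,0,0],[0,0,-0.04,0,0],[0,0,-0.03,0,0],[0,0,0,0,0],[-0.02,0.04,0,0,0],[-0.02,0.04,0,0,0],[-0.02,0.04,0,0,0],[-0.02,0.04,0,0,0],[-0.02,0.04,0,0,0],[-0.02,0.04,0,0,0],[-0.02,0.04,0,0,0],[0,0,0,0,0]]' >/dev/null;  python3 go.py
python3 - <<'E'
from h import *
b=snap('side','side17'); a=snap('top','top17')
cv2.imwrite('pics/v17.png',np.hstack([cv2.resize(b[100:200,200:300],(400,400),interpolation=cv2.INTER_CUBIC),cv2.resize(a[145:215,240:310],(400,400),interpolation=cv2.INTER_CUBIC)])[:,:,::-1])
E
sed -i "s/{c}0.png/{c}17.png/" fit2.py; sed 's/^s=least.*/p=np.array([.5543,-.1187,.2239])/' fit2.py > ov.py; python3 ov.py; cp pics/fit2.png pics/ov17.png
```

```text
clock 20.65 q [ 0.96  0.59 -0.51  1.33  0.29  1.29  0.66] open 1.0 F [0.3 0.4 0.2]
tcp [ 0.4486 -0.4358  0.3536] yaw 0.213 tilt [-0.004 -0.003 -1.   ] in stand [-173.4 -285.7  253.6] yaw rel stand deg -0.7
```

View pics/v17.png

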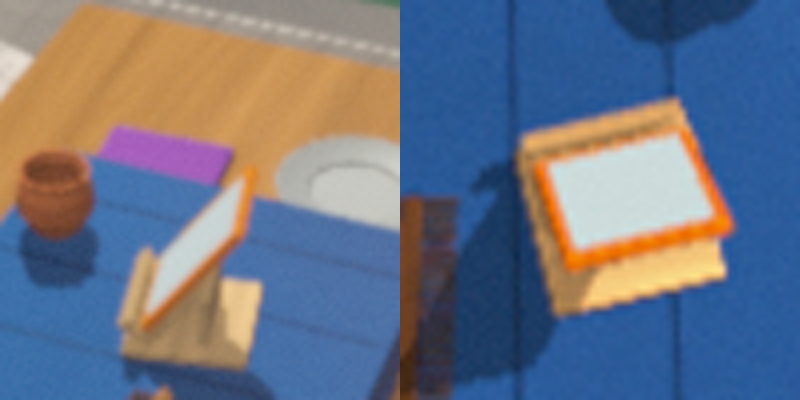

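View pics/ov17.png

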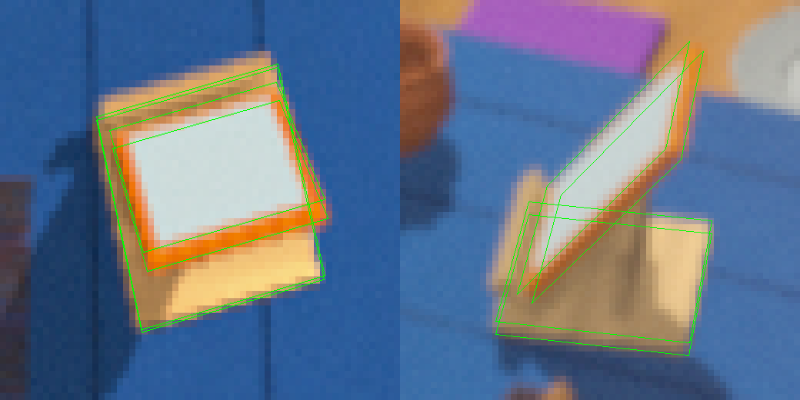

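Run:
```python
from h import *
a=cv2.imread('pics/side0.png').astype(int);b=cv2.imread('pics/side17.png').astype(int)
for n,(x0,y0,x1,y1) in dict(slate=(198,195,245,255),bell=(165,165,195,208)).items(): print(n,abs(a-b)[y0:y1,x0:x1].mean().round(2))
print(r.get_state()['opening']); r.finish_job()
```

```text
slate 1.79
bell 1.63
0.9997799814890863
the job is handed in; nothing more can be done
```

I turned the mirror over, set it back on its stand and handed the job in; the interface gives no verdict, so the result below is from my own checks.

**How it was done:** The tool can only point straight down. I pushed the mirror upright on its ledge with the open jaws, pinched it by its thickness and lifted it about 120 mm. I then turned it half a revolution, put the same edge back in the ledge gap and lowered it onto the backrest with the finger. The arm's clock read about 20.7 s just before handing in.

**Last checks:**
- **Mirror pose:** Both cameras show the glass up and outward. The outline predicted for a centred, seated mirror matches the pictures to about 1 pixel, which is a few millimetres.
- **Placing force:** The tool force read about 10 N when the foot met the ledge, against the 60 N limit. This is the reading at the end of each move, so a brief peak could have been missed.
- **Bystanders:** The side pictures from before and after are the same around the slate and the alarm bell, to within image noise.
- **Robot:** The gripper is open and clear of everything.

**What disagreed:** In the side pictures, the fingertips sat about 25–30 mm higher than the reported TCP height. A contact test also ruled out the reported height. I did not find the cause, and set heights by the pictures and the measured force instead.

My first colour-based fit of the mirror was poor. I replaced it with a fit to corners read by hand.

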